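# Set an airbrush regulator three clicks up from its stop

## Task

The airbrush compressor's pressure regulator was left at an unknown setting with its knob pushed down and locked. Pull the knob up to unlock it, turn it back anticlockwise to its stop, then clockwise exactly three clicks without passing the third, and push it down until it locks, never forcing it. Leave everything else on the table where it is.

Things in the scene. Friction and masses are not known exactly. Their poses are not given: they have to be found in the camera images.
- knob_top (a point): Centre of the regulator knob's top, on its vertical axis; does not turn with it. Knob: black fluted upright cylinder, 43 mm across, 32 mm tall; top 172 mm above the table locked, 177 to 178 mm pulled up. A yellow line on its top ends at its rim (line_end). Within 85 mm of the axis nothing else is higher than 140 mm but the cylinder head (142 mm), 70 mm off on the compressor's +y side.
- knob_grip (a point): Point on the knob's axis at half its height (156 mm up when locked), where to grip it. It starts at click 1, 2 or 3, with 7 degrees of play either way on its spindle. Leaving a click takes 0.1 to 0.2 N m, then the resistance drops to nothing; let go, it springs into the click. The stop is met 3 degrees back from click 0 (plus play): there resistance keeps climbing. A second stop is past click 6.
- compressor: Airbrush compressor, off, fixed; origin on the table under the regulator's axis, z up; tray 135 by 300 mm, motor along +y (to 265 mm) with a carrying handle 171 mm high from y = 122 to 248 mm. Gauge on +x, 120 mm high, reads zero; outlet on -x. On the grey ring under the knob, the red tick (towards +x) marks click 0, at the stop; each white tick clockwise from above is one click more, 24 degrees.
- knob_stem: The knob's stem; origin on its axis at the knob's underside, 140 mm up when locked; lifts with the knob, does not turn. It snaps over and stays at either end: 12 to 15 N up, 5 N down. Raised, the knob turns; between clicks teeth (key) block its way down. Forcing is over 24 N on the teeth, 28 N on seat or upper stop (lug; 10 N is its own spring) or 20 N on either turning-stop pin (0.6 N m).
- paint_blue_bottle: blue 30 ml dropper paint bottle, 31 mm across, 88 mm tall, origin under its centre; stands beside the regulator on the robot's side. Leave alone.
- paint_ochre_bottle: ochre 30 ml dropper paint bottle, 31 mm across, 88 mm tall, origin under its centre; stands near the gauge. Leave alone.
- airbrush: steel airbrush, 160 mm long along its x, 30 mm high at most, lying on the table beside the compressor. Leave alone.
- rinse_tub: clear plastic tub, 110 mm across, 60 mm tall, origin under its centre. Leave alone.
- brush_jar: blue ceramic jar of brushes, 72 mm across, 195 mm tall with the brushes, origin under its centre. Leave alone.
- palette_knife: palette knife, 200 mm long along its x, lying flat. Leave alone.
- paint_tube: red paint tube, 110 mm long along its x, 18 mm thick, lying flat. Leave alone.
- tape_roll: yellow roll of masking tape, 90 mm across, 25 mm tall, lying flat. Leave alone.

How it is judged:
By the outcome, as a careful person would: the job done as asked, in the order asked, and still so for the second after the job is handed in, with the robot touching nothing.
It also fails if it takes over 72 s, if anything falls off the work surface, if the arm or the gripper's body presses on something with over 40 N, if the wrist force passes 120 N, or if a joint passes its speed limit or range.

## Robot

A 7-joint arm with a two-finger parallel gripper is mounted at the origin on the work surface. World frame = base frame: x ahead of the robot, y to its left, z up, the work surface at z = 0. Lengths are in m, angles in rad, forces in N, time in s.
With the tool pointing down it reaches from about 0.425 to 0.875 m from the base axis. Payload 8.4 kg.
Tool frame: the origin (TCP) lies at the very end of the fingers, on their centre line; the grasp point (between the pads) lies arm.grasp_offset behind it (arm.grasp_offset is the distance from the TCP to the grasp point, in m); z points along the fingers, y is the line along which they close (so a half turn about z gives the same grasp; the last joint's range is limited). The gripper opens to 87 mm and grips with 3 to 60 N. Pads are 19 mm wide; open, the fingers measure 117 mm over their backs; the gripper's body (75 mm by 190 mm) begins 51 mm behind the grasp point.
Start: joints at [-1.348, 0.333, 0.04, 1.465, -0.013, 1.343, -0.059], TCP at [0.206, 0.617, 0.223] pointing down, gripper open.
Joint ranges: [-2.58, 2.58], [-0.38, 2.09], [-1.3, 1.39], [0.25, 2.4], [-1.5, 4.64], [0.08, 2.09], [-2.65, 2.65]. Speed limits (rad/s): [2.22, 2.22, 2.79, 2.79, 3.14, 3.14, 3.14].

## Interface

Orientations are given as a unit quaternion [w, x, y, z].
In Python, from plant import arm, viewer gives the robot as it stands.
- The arm moves only by the tool apply_moves, never from a script. Its arguments are lists of equal length, an entry for each row: "hand": the opening, from -1 (shut) to 1 (fully open); "linear": the shift along the tool's x, y, z scaled (see below), a list of three; "dr": the turn, a rotation vector about the tool's x, y, z scaled (see below), a list of three. A call has 1 to 5 rows; each row is the pose to reach, as a shift and turn from the pose commanded when the call began, along the tool's axes at that moment; what a row does not reach only later rows make up. The controller multiplies each number of a shift by 40 cm and each number of a turn by 90 degrees. A row lasts 1/8 s, in which the tool goes at most 62.5 mm and 10.7 degrees, less where a joint would pass 70% of its speed; a pose out of reach is approached as far as the arm can. A call with a number of a shift or a turn outside -1 to 1 is refused whole. A call with a gripper value outside its range is refused whole. The fingers move at their own pace and stop on an object; "newtons" is the grip in N (left out, the last holds). Time passes only in rows, so rows that repeat a pose let the fingers close. It gives the time, the measured TCP pose, the force, the opening and the grip force at its end, in the units of the state.
- arm.observe(): the state, without advancing time (a new reading comes with each control period).
- viewer.camera(name): name is "scene" or "top"; returns (picture, depth): 400x640x3 uint8, red, green, blue; 400x640 float32, m along the optical axis (not along the pixel's ray), 0 where there is no reading.
- viewer.get_calibration(name): a dict with "K" (3x3 intrinsics, pixels), "origin" and "attitude" of the camera in the world. Camera axes: x right, y up, looking along -z (the intrinsics and any distortion apply to the point x, -y, -z); pixel columns grow to the right and rows downward; lengths in m; the calibration is good to about 2 mm. A picture is of the moment at which its call begins. get_calibration takes no time and is no camera call.
- arm.hand_in(): hands the job in; it is judged then, once.
The state is a dict: "time": time; "q": joint angles; "joint_vel": joint speeds; "joint_torque": joint torques, N m; "position": TCP position; "tool_rot": TCP orientation; "contact_force": force on the tool from outside, world axes, zero at the start; "torque": the same for the moment, N m; "width": finger opening in m; "grip_force": force on a finger pad.
Only numpy, scipy, OpenCV 4.12 (cv2) and the standard library are available. Lean on these libraries where they do the work, as an engineer would, in place of code of your own. Each camera call takes 0.05 s, during which the arm holds its last target. There are 200 camera calls.

## Working session

There is one attempt and no reset: what is moved stays moved. The work goes in short steps, Python scripts to look and compute and a tool call to move; the robot and the scene stay as the last step left them, time stands still between calls to the robot, and variables do not carry over. Pictures are saved under pics/ and viewed, at most 10 in all, crops included, and the job is handed in when it is done.

Besides the shell and the picture viewer there is one more tool, called after "Call:" as a command line: name --argument value ..., lists and objects as JSON in quotes. apply_moves: Moves the arm, as the interface text tells. Its arguments: {"type":"object","properties":{"hand":{"type":"array","items":{"type":"number"}},"linear":{"type":"array","items":{"type":"array","items":{"type":"number","minimum":-1,"maximum":1}}},"dr":{"type":"array","items":{"type":"array","items":{"type":"number","minimum":-1,"maximum":1}}},"newtons":{"type":"number"}},"required":["hand","linear","dr"]}

```bash
mkdir -p pics; ls; python3 - <<'E'
from plant import arm, viewer
import cv2,numpy as np
s=arm.observe()
for k,v in s.items(): print(k,np.round(v,4))
print(arm.grasp_offset)
for n in("scene","top"):
    c=viewer.get_calibration(n); print(n,c)
    p,d=viewer.camera(n); cv2.imwrite(f"pics/{n}0.png",p[:,:,::-1]); np.save(f"{n}0.npy",d)
E
```

```text
pics
time 0.0
q [-1.3482  0.3339  0.0398  1.4663 -0.0134  1.3433 -0.0585]
joint_vel [ 0.0005 -0.0017 -0.0002 -0.0002  0.0004 -0.0004  0.0003]
joint_torque [ 5.00000e-04 -6.56394e+01  1.33520e+00 -4.03763e+01 -5.99000e-02
  4.54000e-02  1.00000e-04]
position [0.2054 0.6162 0.2216]
tool_rot [-1.000e-04  1.602e-01  9.871e-01 -8.000e-04]
contact_force [ 0.3425  0.344  -0.0624]
torque [ 0.0354  0.0067 -0.003 ]
grip_force 0.0
width 0.0869
0.0187
scene {'K': array([[472.74462971,   0.        , 322.30006855],
       [  0.        , 472.74462971, 204.10612098],
       [  0.        ,   0.        ,   1.        ]]), 'origin': array([1.1703102 , 0.36479606, 1.1420684 ]), 'attitude': array([0.47102718, 0.15751592, 0.28611773, 0.81942588])}
top {'K': array([[380.80958251,   0.        , 323.1251962 ],
       [  0.        , 380.80958251, 202.7529619 ],
       [  0.        ,   0.        ,   1.        ]]), 'origin': array([ 0.33862127, -0.01984167,  1.2462536 ]), 'attitude': array([ 0.71115351,  0.04430206, -0.04472715, -0.70021247])}
```

View pics/scene0.png

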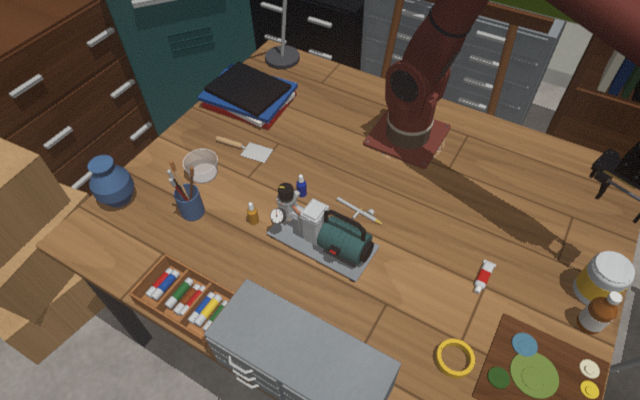

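View pics/top0.png

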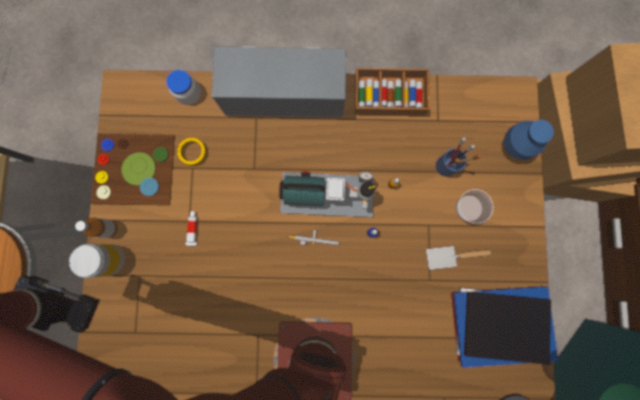

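The knob shows at about scene (286,188) and top (368,185). The gauge is at scene (277,216) and the blue bottle at scene (301,186). I'll zoom in on both views.

```bash
cat > h.py <<'E'
import numpy as np,cv2
from scipy.spatial.transform import Rotation as R
from plant import arm,viewer
def rot(q): return R.from_quat([q[1],q[2],q[3],q[0]])
def ray(n,u,v):
    c=viewer.get_calibration(n);K=c["K"]
    d=np.array([(u-K[0,2])/K[0,0],-(v-K[1,2])/K[1,1],-1.])
    return np.array(c["origin"]),rot(c["attitude"]).apply(d)
def at_z(n,u,v,z):
    o,d=ray(n,u,v); return o+d*(z-o[2])/d[2]
def at_d(n,u,v,dep):
    o,d=ray(n,u,v); return o+d*dep
def proj(n,P):
    c=viewer.get_calibration(n);K=c["K"]
    p=rot(c["attitude"]).inv().apply(np.asarray(P)-c["origin"]); 
    return np.stack([K[0,0]*p[...,0]/-p[...,2]+K[0,2],K[1,1]*-p[...,1]/-p[...,2]+K[1,2]],-1)
def cloud(n,d):
    v,u=np.mgrid[:400,:640]; o,_=ray(n,0,0)
    c=viewer.get_calibration(n);K=c["K"]
    D=np.stack([(u-K[0,2])/K[0,0],-(v-K[1,2])/K[1,1],-np.ones(u.shape)],-1)*d[...,None]
    return rot(c["attitude"]).apply(D.reshape(-1,3)).reshape(400,640,3)+o
E
python3 - <<'E'
from h import *
a=cv2.imread("pics/scene0.png")[165:240,240:315]; b=cv2.imread("pics/top0.png")[165:215,345:395]
cv2.imwrite("pics/z0.png",np.hstack([cv2.resize(a,(400,400),interpolation=cv2.INTER_CUBIC),cv2.resize(b,(400,400),interpolation=cv2.INTER_CUBIC)]))
for n in("scene","top"):
    P=cloud(n,np.load(n+"0.npy")); u0={"scene":(286,188),"top":(368,183)}[n]
    near=proj(n,P)  # sanity
    m=(P[...,2]>.160)&(P[...,2]<.182)
    yy,xx=np.where(m); k=np.hypot(xx-u0[0],yy-u0[1])<14
    Q=P[yy[k],xx[k]]; print(n,k.sum(),Q.mean(0),Q.min(0),Q.max(0),np.mean(xx[k]),np.mean(yy[k]))
    m=(P[...,2]>.02)&(P[...,2]<.3)
    # handle/motor points
    yy,xx=np.where(m); k=np.hypot(xx-u0[0],yy-u0[1])<110
    Q=P[yy[k],xx[k]]; Q=Q[Q[:,2]>.15]; print(len(Q),Q[:,:2].min(0) if len(Q) else 0,Q[:,:2].max(0) if len(Q) else 0)
E
```

```text
Traceback (most recent call last):
  File "h.py", line 15, in proj
    p=rot(c["attitude"]).inv().apply(np.asarray(P)-c["origin"]);
  File "scipy/spatial/transform/_rotation.pyx", line 2580, in scipy.spatial.transform._rotation.Rotation.apply
ValueError: Expected input of shape (3,) or (P, 3), got (400, 640, 3).
```

View pics/z0.png

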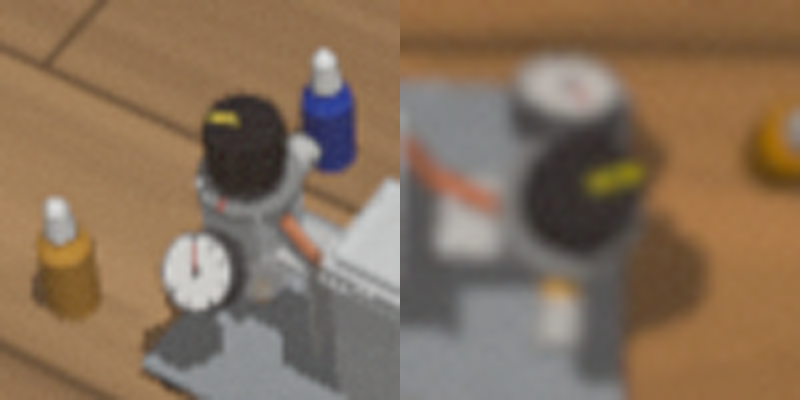

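The crops show the knob in the top view centred near (368,188.5), with its yellow line ending near (375.5,187). In the scene view the line ends near (279,187). The gauge faces world +x and the motor is towards +y.

```bash
cat > loc.py <<'E'
from h import *
def loc(tag,z=(.160,.184),c0=None):
    for n in("scene","top"):
        P=cloud(n,np.load(f"{n}{tag}.npy")); img=cv2.imread(f"pics/{n}{tag}.png").astype(int)
        u0={"scene":(286,187),"top":(368,188)}[n]
        yy,xx=np.where((P[...,2]>z[0])&(P[...,2]<z[1])); k=np.hypot(xx-u0[0],yy-u0[1])<12
        Q=P[yy[k],xx[k]]; print(n,"knob",k.sum(),Q.mean(0).round(4),Q.min(0).round(4),Q.max(0).round(4))
        c,r=cv2.minEnclosingCircle(Q[:,:2].astype(np.float32)); print("  circ",np.round(c,4),round(r,4),"medz",np.median(Q[:,2]))
        B,G,Rr=img[...,0],img[...,1],img[...,2]
        yl=(Rr>B+60)&(G>B+50)
        yy,xx=np.where(yl); k=np.hypot(xx-u0[0],yy-u0[1])<12
        pts=np.array([at_z(n,x,y,np.median(Q[:,2])) for x,y in zip(xx[k],yy[k])]); print("  yellow",list(zip(xx[k],yy[k])))
        if len(pts): print(pts.mean(0).round(4), pts[:,:2].round(3).tolist())
E
python3 - <<'E'
from loc import *
loc("0")
P=cloud("top",np.load("top0.npy"))
m=(P[...,2]>.158)&(P[...,2]<.2)
yy,xx=np.where(m);k=(xx>270)&(xx<350)&(yy>160)&(yy<215);print("handle",P[yy[k],xx[k]].mean(0),cv2.fitLine(P[yy[k],xx[k]][:,:2].astype(np.float32),2,0,.01,.01).ravel(),k.sum())
P=cloud("scene",np.load("scene0.npy"))
print("blue",P[170:200,296:306].reshape(-1,3)[P[170:200,296:306].reshape(-1,3)[:,2]>.05].mean(0))
P=cloud("top",np.load("top0.npy"));q=P[155:220,270:385].reshape(-1,3);q=q[(q[:,2]>.004)&(q[:,2]<.2)]
print(cv2.minAreaRect(q[:,:2].astype(np.float32)))
E
```

```text
scene knob 180 [ 0.5249 -0.1422  0.1699] [ 0.5002 -0.1644  0.1601] [ 0.5437 -0.1229  0.1757]
  circ [ 0.5223 -0.1433] 0.0222 medz 0.17082310197920986
  yellow [(np.int64(279), np.int64(186)), (np.int64(280), np.int64(186)), (np.int64(281), np.int64(186)), (np.int64(282), np.int64(186)), (np.int64(283), np.int64(186)), (np.int64(279), np.int64(187)), (np.int64(280), np.int64(187)), (np.int64(281), np.int64(187)), (np.int64(282), np.int64(187)), (np.int64(283), np.int64(187))]
[ 0.5223 -0.1579  0.1708] [[0.524, -0.164], [0.522, -0.161], [0.521, -0.159], [0.52, -0.157], [0.518, -0.154], [0.527, -0.162], [0.525, -0.159], [0.524, -0.157], [0.522, -0.155], [0.521, -0.152]]
top knob 169 [ 0.5197 -0.1465  0.1698] [ 0.4997 -0.1679  0.161 ] [ 0.541  -0.1272  0.1773]
  circ [ 0.5207 -0.1468] 0.0215 medz 0.16976760908212118
  yellow [(np.int64(373), np.int64(185)), (np.int64(374), np.int64(185)), (np.int64(370), np.int64(186)), (np.int64(371), np.int64(186)), (np.int64(372), np.int64(186)), (np.int64(373), np.int64(186)), (np.int64(374), np.int64(186)), (np.int64(375), np.int64(186)), (np.int64(369), np.int64(187)), (np.int64(370), np.int64(187)), (np.int64(371), np.int64(187)), (np.int64(372), np.int64(187)), (np.int64(373), np.int64(187)), (np.int64(374), np.int64(187)), (np.int64(369), np.int64(188)), (np.int64(370), np.int64(188)), (np.int64(371), np.int64(188))]
[ 0.5238 -0.1582  0.1698] [[0.528, -0.162], [0.529, -0.164], [0.525, -0.153], [0.526, -0.156], [0.526, -0.159], [0.526, -0.162], [0.526, -0.164], [0.526, -0.167], [0.523, -0.15], [0.523, -0.153], [0.523, -0.156], [0.523, -0.159], [0.523, -0.162], [0.523, -0.164], [0.52, -0.15], [0.52, -0.153], [0.52, -0.156]]
handle [0.52560154 0.03703448 0.16735453] [0.03507927 0.9993845  0.5256015  0.03703447] 158
blue [ 0.43099305 -0.1595767   0.08486015]
((0.549636721611023, -0.031292304396629333), (0.2145805060863495, 0.36990848183631897), 1.875481128692627)
```

```bash
cat > go.py <<'E'
from h import *
import sys
# usage: go(target xyz, yaw of tool x in deg or None) -> linear, dr from the measured pose
def go(t,yaw=None):
    s=arm.observe(); r=rot(s["tool_rot"]); 
    x=r.apply([1,0,0]); cur=np.degrees(np.arctan2(x[1],x[0]))
    print("t",s["time"],"pos",np.round(s["position"],4),"yaw",round(cur,2),"q",np.round(s["q"],3))
    print("F",np.round(s["contact_force"],2),"M",np.round(s["torque"],3),"w",s["width"],"g",s["grip_force"])
    if t is not None:
        print("linear",np.round(r.inv().apply(np.array(t)-s["position"])/.4,4))
    if yaw is not None:
        T=R.from_euler("z",yaw,degrees=True)*R.from_matrix(np.diag([1.,-1,-1]))
        print("dr",np.round((r.inv()*T).as_rotvec()/(np.pi/2),4))
E
python3 -c "
from go import *
go([.5,.25,.25])"
```

```text
t 0.1 pos [0.2055 0.6162 0.2218] yaw 161.56 q [-1.348  0.334  0.04   1.466 -0.013  1.343 -0.059]
F [-0.2  -0.13  0.45] M [-0.004 -0.027  0.03 ] w 0.08707768270378419 g 0.0
linear [-0.9881 -0.6357 -0.0696]
```

Call:
apply_moves --hand '[1,1,1,1,1]' --linear '[[-0.988,-0.636,-0.07],[-0.988,-0.636,-0.07],[-0.988,-0.636,-0.07],[-0.988,-0.636,-0.07],[-0.988,-0.636,-0.07]]' --dr '[[0,0,0],[0,0,0],[0,0,0],[0,0,0],[0,0,0]]'

```text
time: 0.72
position: [0.4019, 0.3716, 0.2411]
tool_rot: [-0.0, 0.16, 0.987, -0.0]
contact_force: [0.8, 0.9, -0.1]
width: 0.0871
grip_force: 0.0
```

```bash
python3 -c "
from go import *
go([.521,-.145,.24])"
```

```text
t 0.725 pos [0.4019 0.3716 0.2411] yaw 161.56 q [-1.022  0.112  0.212  1.699 -0.024  1.333  0.444]
F [ 0.83  0.85 -0.14] M [ 0.075 -0.039  0.015] w 0.08708598244542021 g 0.0
linear [-0.6909 -1.131   0.0027]
```

Call:
apply_moves --hand '[1,1,1,1,1]' --linear '[[-0.608,-1.0,0],[-0.608,-1.0,0],[-0.608,-1.0,0],[-0.608,-1.0,0],[-0.608,-1.0,0]]' --dr '[[0,0,1],[0,0,1],[0,0,1],[0,0,1],[0,0,1]]'

```text
time: 1.35
position: [0.4705, 0.0668, 0.2411]
tool_rot: [-0.0, 0.591, 0.806, 0.0]
contact_force: [2.1, 0.4, 0.5]
width: 0.0871
grip_force: 0.0
```

```bash
python3 -c "
from go import *
go([.5212,-.145,.24],72)"
```

```text
t 1.35 pos [0.4705 0.0668 0.2411] yaw 107.51 q [-0.74  -0.063  0.49   1.866  0.03   1.331  0.047]
F [2.09 0.44 0.48] M [-0.039 -0.073 -0.016] w 0.08705698888402369 g 0.0
linear [-0.5431 -0.0384  0.0025]
dr [ 1.000e-04 -2.000e-04  3.945e-01]
```

Call:
apply_moves --hand '[1,1,1,1,1]' --linear '[[-0.543,-0.038,0.0],[-0.543,-0.038,0.0],[-0.543,-0.038,0.0],[-0.543,-0.038,0.0],[-0.543,-0.038,0.0]]' --dr '[[0,0,0.394],[0,0,0.394],[0,0,0.394],[0,0,0.394],[0,0,0.394]]'

```text
time: 1.98
position: [0.5222, -0.1454, 0.2409]
tool_rot: [0.0, 0.809, 0.588, -0.001]
contact_force: [-0.4, 0.2, -0.3]
width: 0.0871
grip_force: 0.0
```

```bash
python3 -c "
from go import *
go([.5212,-.145,.142],72)
p,d=viewer.camera('scene'); cv2.imwrite('pics/scene1.png',p[:,:,::-1]); np.save('scene1.npy',d)
print(proj('scene',np.array([[.5212,-.145,.172],[.5212,-.145,.24]])))
cv2.imwrite('pics/z1.png',cv2.resize(cv2.imread('pics/scene1.png')[140:240,240:340],(600,600),interpolation=cv2.INTER_CUBIC))
"
```

```text
t 1.975 pos [ 0.5222 -0.1454  0.2409] yaw 72.1 q [-0.492  0.109  0.743  1.732 -0.075  1.33  -0.046]
F [-0.4   0.17 -0.31] M [-0.085  0.065  0.018] w 0.0870850770783807 g 0.0
linear [ 0.0005 -0.0026  0.2471]
dr [-0.0002  0.0009  0.0011]
[[285.20969009 187.76453639]
 [283.27613777 170.72015967]]
```

View pics/z1.png

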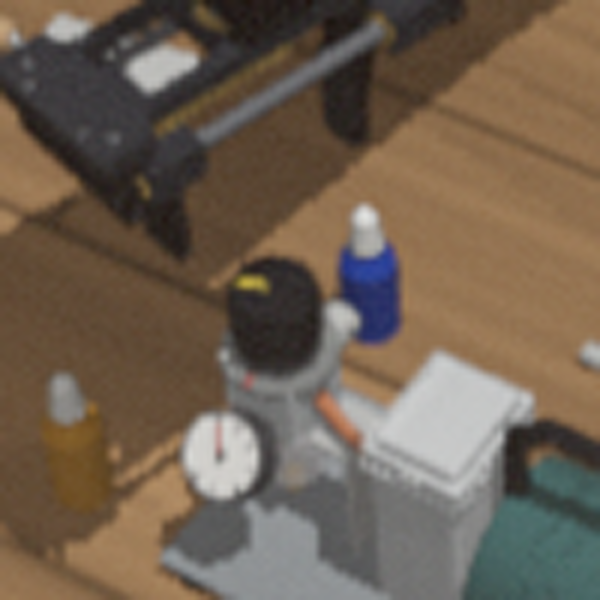

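The fingers straddle the knob, with tips at crop (180,255) and (345,140), so the midpoint is about on the axis. I'll descend and close gently.

Call:
apply_moves --hand '[1,1,1,1,1]' --linear '[[0,-0.0015,0.1],[0,-0.0015,0.18],[0,-0.0015,0.235],[0,-0.0015,0.245],[0,-0.0015,0.245]]' --dr '[[0,0,0],[0,0,0],[0,0,0],[0,0,0],[0,0,0]]'

```text
time: 2.65
position: [0.5223, -0.1416, 0.1436]
tool_rot: [-0.0, 0.807, 0.591, 0.0]
contact_force: [0.2, -0.2, 0.4]
width: 0.0872
grip_force: 0.0
```

Call:
apply_moves --hand '[-1,-1,-1,-1,-1]' --linear '[[0,0,0],[0,0,0],[0,0,0],[0,0,0],[0,0,0]]' --dr '[[0,0,0],[0,0,0],[0,0,0],[0,0,0],[0,0,0]]' --newtons 6

```text
time: 3.28
position: [0.5221, -0.1424, 0.1432]
tool_rot: [0.0, 0.807, 0.59, -0.0]
contact_force: [-0.9, 0.4, 0.0]
width: 0.0448
grip_force: 0.0
```

```bash
python3 -c "
from go import *
go([.5212,-.145,.142],72)"
```

```text
t 3.275 pos [ 0.5221 -0.1424  0.1432] yaw 72.38 q [-0.464  0.199  0.733  1.862 -0.146  1.135  0.014]
F [-0.85  0.36  0.02] M [-0.083  0.06   0.023] w 0.04476184546180639 g 0.0
linear [-0.0068 -0.0002  0.0029]
dr [0.     0.     0.0042]
```

Call:
apply_moves --hand '[-1,-1,-1,-1,-1]' --linear '[[-0.0065,0,0.002],[-0.0065,0,0.002],[-0.0065,0,0.002],[-0.0065,0,0.002],[-0.0065,0,0.002]]' --dr '[[0,0,0],[0,0,0],[0,0,0],[0,0,0],[0,0,0]]'

```text
time: 3.9
position: [0.5205, -0.144, 0.1423]
tool_rot: [-0.001, 0.807, 0.591, -0.0]
contact_force: [-5.1, 4.3, 5.2]
width: 0.041
grip_force: 6.0
```

```bash
python3 -c "
from go import *
go([.5212,-.145,.142],72)"
```

```text
t 3.9 pos [ 0.5205 -0.144   0.1423] yaw 72.41 q [-0.461  0.199  0.734  1.864 -0.148  1.135  0.02 ]
F [-5.11  4.26  5.25] M [ 0.785  1.189 -0.06 ] w 0.04102231480992334 g 5.990352655935567
linear [-0.0019  0.0024  0.0006]
dr [-0.0015 -0.0006  0.0045]
```

Call:
apply_moves --hand '[-1,-1,-1]' --linear '[[0.001,-0.003,-0.002],[0.001,-0.003,-0.002],[0.001,-0.003,-0.002]]' --dr '[[0,0,0],[0,0,0],[0,0,0]]'

```text
time: 4.28
position: [0.5204, -0.1439, 0.143]
tool_rot: [-0.0, 0.807, 0.591, 0.0]
contact_force: [1.9, 2.1, -5.1]
width: 0.041
grip_force: 6.0
```

Call:
apply_moves --hand '[-1,-1,-1]' --linear '[[0,0,0],[0,0,0],[0,0,0]]' --dr '[[0,0,0],[0,0,0],[0,0,0]]' --newtons 35

```text
time: 4.65
position: [0.5204, -0.1439, 0.1431]
tool_rot: [-0.0, 0.807, 0.591, 0.0]
contact_force: [4.4, 1.6, -7.4]
width: 0.0407
grip_force: 35.0
```

```bash
python3 -c "
from go import *
go([.5212,-.145,.142],72)"
```

```text
t 4.65 pos [ 0.5204 -0.1439  0.1431] yaw 72.4 q [-0.463  0.196  0.734  1.866 -0.145  1.134  0.016]
F [ 4.36  1.6  -7.39] M [ 0.393 -0.762 -0.024] w 0.04071534148083267 g 34.99259014148265
linear [-0.0019  0.0028  0.0027]
dr [ 0.     -0.0001  0.0044]
```

Call:
apply_moves --hand '[-1,-1,-1,-1]' --linear '[[0,-0.001,-0.0025],[0,-0.001,-0.005],[0,-0.001,-0.0075],[0,-0.001,-0.0075]]' --dr '[[0,0,0],[0,0,0],[0,0,0],[0,0,0]]'

```text
time: 5.15
position: [0.5204, -0.1439, 0.1467]
tool_rot: [0.0, 0.807, 0.591, 0.0]
contact_force: [4.0, 4.1, -0.6]
width: 0.0406
grip_force: 35.0
```

Call:
apply_moves --hand '[-1,-1,-1,-1]' --linear '[[0,-0.0,-0.0025],[0,-0.0,-0.004],[0,-0.0,-0.005],[0,-0.0,-0.005]]' --dr '[[0,0,0],[0,0,0],[0,0,0],[0,0,0]]'

```text
time: 5.65
position: [0.5204, -0.144, 0.1487]
tool_rot: [0.0, 0.807, 0.591, 0.0]
contact_force: [3.0, 3.8, 4.5]
width: 0.0399
grip_force: 35.0
```

```bash
python3 -c "
from go import *
go([.5212,-.145,.142],72)"
```

```text
t 5.65 pos [ 0.5204 -0.144   0.1487] yaw 72.39 q [-0.466  0.188  0.735  1.86  -0.139  1.144  0.011]
F [3.02 3.81 4.55] M [ 0.766 -0.596 -0.006] w 0.03992447292833988 g 34.99220356810838
linear [-0.0019  0.0027  0.0167]
dr [ 0.0006 -0.0003  0.0044]
```

Call:
apply_moves --hand '[-1,-1,-1,-1,-1]' --linear '[[0.001,-0.001,-0.0015],[0.001,-0.001,-0.0015],[0.001,-0.001,-0.0015],[0.001,-0.001,-0.0015],[0.001,-0.001,-0.0015]]' --dr '[[0,0,0],[0,0,-0.1],[0,0,-0.2],[0,0,-0.3],[0,0,-0.4]]'

```text
time: 6.28
position: [0.5188, -0.1439, 0.1488]
tool_rot: [-0.001, 0.583, 0.812, -0.0]
contact_force: [-0.8, 3.7, 3.0]
width: 0.0402
grip_force: 35.0
```

```bash
python3 -c "
from go import *
go(None)"
```

```text
t 6.275 pos [ 0.5188 -0.1439  0.1488] yaw 108.65 q [-0.4    0.178  0.658  1.859 -0.119  1.145  0.625]
F [-0.79  3.68  2.95] M [ 0.523  0.303 -0.017] w 0.04024857126986892 g 34.996841358952224
```

Call:
apply_moves --hand '[-1,-1,-1,-1,-1]' --linear '[[0,0,0],[0,0,0],[0,0,0],[0,0,0],[0,0,0]]' --dr '[[0,0,-0.09],[0,0,-0.18],[0,0,-0.27],[0,0,-0.33],[0,0,-0.33]]'

```text
time: 6.9
position: [0.5177, -0.1446, 0.1484]
tool_rot: [-0.002, 0.358, 0.934, -0.001]
contact_force: [-4.2, 0.4, 5.6]
width: 0.0402
grip_force: 35.0
```

```bash
python3 -c "
from go import *
go(None)
p,d=viewer.camera('scene'); cv2.imwrite('pics/z2.png',cv2.resize(p[140:240,240:340,::-1],(600,600),interpolation=cv2.INTER_CUBIC))
"
```

```text
t 6.9 pos [ 0.5177 -0.1446  0.1484] yaw 138.09 q [-0.349  0.173  0.6    1.858 -0.106  1.146  1.128]
F [-4.22  0.43  5.64] M [0.223 0.881 0.017] w 0.040181533428351526 g 34.997615930624306
```

View pics/z2.png

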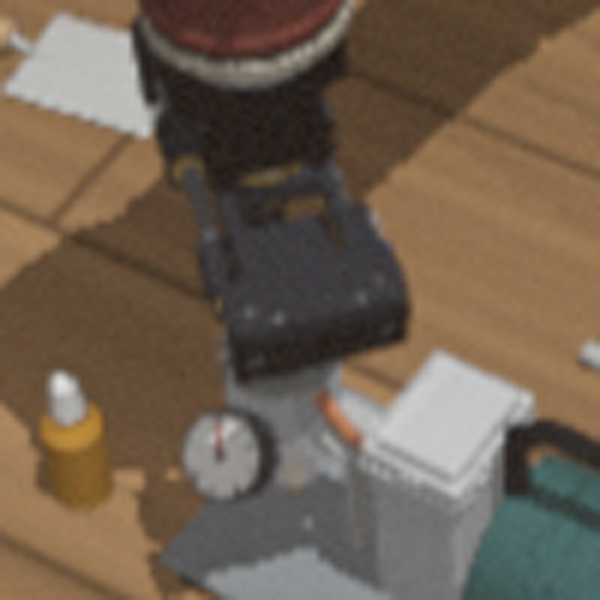

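The gripper covers the knob, so I'll find the stop by torque.

Call:
apply_moves --hand '[-1,-1,-1]' --linear '[[0.001,-0.001,0],[0.001,-0.001,0],[0.001,-0.001,0]]' --dr '[[0,0,-0.04],[0,0,-0.08],[0,0,-0.08]]'

```text
time: 7.32
position: [0.5175, -0.1448, 0.1484]
tool_rot: [-0.001, 0.299, 0.954, -0.001]
contact_force: [-5.3, -1.3, 5.1]
width: 0.0403
grip_force: 35.0
```

```bash
python3 -c "
from go import *
go(None)"
```

```text
t 7.325 pos [ 0.5175 -0.1448  0.1484] yaw 145.18 q [-0.337  0.171  0.587  1.858 -0.102  1.145  1.249]
F [-5.33 -1.33  5.07] M [-0.42   1.292 -0.057] w 0.040320063659245224 g 34.99717104714364
```

Call:
apply_moves --hand '[-1,-1,-1]' --linear '[[0.0015,-0.0015,0],[0.0015,-0.0015,0],[0.0015,-0.0015,0]]' --dr '[[0,0,-0.02],[0,0,-0.045],[0,0,-0.045]]'

```text
time: 7.7
position: [0.5174, -0.145, 0.1488]
tool_rot: [-0.0, 0.265, 0.964, -0.001]
contact_force: [-5.0, -2.1, 6.4]
width: 0.04
grip_force: 35.0
```

```bash
python3 -c "
from go import *
go(None)"
```

```text
t 7.7 pos [ 0.5174 -0.145   0.1488] yaw 149.27 q [-0.331  0.169  0.58   1.859 -0.1    1.144  1.318]
F [-4.96 -2.05  6.43] M [-0.609  1.164 -0.119] w 0.03997366646915642 g 34.99707159586251
```

Call:
apply_moves --hand '[-1,-1,-1]' --linear '[[0.001,-0.001,0],[0.001,-0.001,0],[0.001,-0.001,0]]' --dr '[[0,0,-0.02],[0,0,-0.04],[0,0,-0.04]]'

```text
time: 8.07
position: [0.5172, -0.1452, 0.1489]
tool_rot: [-0.0, 0.234, 0.972, -0.001]
contact_force: [-3.9, -4.4, 6.2]
width: 0.0404
grip_force: 35.0
```

```bash
python3 -c "
from go import *
go(None)"
```

```text
t 8.075 pos [ 0.5172 -0.1452  0.1489] yaw 152.9 q [-0.325  0.167  0.573  1.859 -0.098  1.143  1.38 ]
F [-3.89 -4.44  6.16] M [-0.972  0.859 -0.175] w 0.04038575040380695 g 34.991587358526886
```

Call:
apply_moves --hand '[-1,-1,-1]' --linear '[[0.001,-0.001,0.0005],[0.001,-0.001,0.0005],[0.001,-0.001,0.0005]]' --dr '[[0,0,-0.015],[0,0,-0.03],[0,0,-0.03]]'

```text
time: 8.45
position: [0.5172, -0.1452, 0.1488]
tool_rot: [0.0, 0.211, 0.977, -0.001]
contact_force: [-1.7, -5.2, 5.4]
width: 0.0406
grip_force: 35.0
```

```bash
python3 -c "
from go import *
go(None)"
```

```text
t 8.45 pos [ 0.5172 -0.1452  0.1488] yaw 155.6 q [-0.321  0.166  0.568  1.86  -0.097  1.142  1.427]
F [-1.75 -5.19  5.37] M [-1.198  0.425 -0.425] w 0.040586135856697354 g 34.989320235326886
```

The torque climbed to 0.43 N m, above any click and below the limit, so this is the stop. Contact was at yaw ≈153°, which puts the start at click 3. Next I turn clockwise to just past where click 3 catches.

Call:
apply_moves --hand '[-1,-1,-1,-1,-1]' --linear '[[-0.0005,0.0005,0],[-0.001,0.001,0],[-0.0017,0.0017,0],[-0.0024,0.0024,0],[-0.003,0.003,0]]' --dr '[[0,0,0.1],[0,0,0.2],[0,0,0.3],[0,0,0.4],[0,0,0.5]]'

```text
time: 9.07
position: [0.5187, -0.1438, 0.1486]
tool_rot: [0.0, 0.571, 0.821, -0.0]
contact_force: [-2.0, -2.5, 4.4]
width: 0.0401
grip_force: 35.0
```

```bash
python3 -c "
from go import *
go([.5204,-.1440,.1487],68)"
```

```text
t 9.075 pos [ 0.5187 -0.1438  0.1486] yaw 110.36 q [-0.395  0.176  0.652  1.86  -0.116  1.143  0.653]
F [-1.99 -2.53  4.39] M [-0.767  0.585 -0.041] w 0.040056751784255266 g 34.98792390804738
linear [-0.0019  0.0039 -0.0003]
dr [-1.000e-04  4.000e-04  4.707e-01]
```

Call:
apply_moves --hand '[-1,-1,-1,-1,-1]' --linear '[[-0.0004,0.0008,0],[-0.0008,0.0016,0],[-0.0012,0.0024,0],[-0.0016,0.003,0],[-0.0019,0.0035,0]]' --dr '[[0,0,0.1],[0,0,0.2],[0,0,0.3],[0,0,0.39],[0,0,0.45]]'

```text
time: 9.7
position: [0.5206, -0.1438, 0.1487]
tool_rot: [0.0, 0.819, 0.573, 0.0]
contact_force: [-1.6, -3.3, 5.6]
width: 0.0408
grip_force: 35.0
```

```bash
python3 -c "
from go import *
go([.5204,-.1440,.1487],68)"
```

```text
t 9.7 pos [ 0.5206 -0.1438  0.1487] yaw 69.96 q [-0.466  0.189  0.736  1.859 -0.139  1.144 -0.032]
F [-1.57 -3.26  5.61] M [-0.657  0.424 -0.05 ] w 0.04077733451926578 g 34.987826817668974
linear [-0.0006 -0.0003  0.    ]
dr [0.0004 0.0002 0.0218]
```

Call:
apply_moves --hand '[-1,-1,-1,1,1]' --linear '[[0,0,0],[0,0,0],[0,0,0],[0,0,0],[0,0,0]]' --dr '[[0,0,0.02],[0,0,0.02],[0,0,0.02],[0,0,0.02],[0,0,0.02]]'

```text
time: 10.32
position: [0.52, -0.1429, 0.148]
tool_rot: [-0.001, 0.827, 0.562, -0.0]
contact_force: [-0.8, 0.1, 0.6]
width: 0.0528
grip_force: 0.0
```

Call:
apply_moves --hand '[1,1,1,1,1]' --linear '[[0,0,0],[0,0,-0.06],[0,0,-0.16],[0,0,-0.24],[0,0,-0.24]]' --dr '[[0,0,0],[0,0,0],[0,0,0],[0,0,0],[0,0,0]]'

```text
time: 10.95
position: [0.5215, -0.1438, 0.2467]
tool_rot: [0.001, 0.827, 0.562, 0.002]
contact_force: [1.0, 0.0, -0.6]
width: 0.0865
grip_force: 0.0
```

```bash
python3 -c "
from go import *
go([.5204,-.1440,.1487],68)
from loc import loc
for n in ('scene','top'):
    p,d=viewer.camera(n); cv2.imwrite(f'pics/{n}3.png',p[:,:,::-1]); np.save(f'{n}3.npy',d)
a=cv2.imread('pics/scene3.png')[160:220,255:315]
cv2.imwrite('pics/z3.png',cv2.resize(a,(600,600),interpolation=cv2.INTER_CUBIC))
P=cloud('scene',np.load('scene3.npy'))[180:184,282:290].reshape(-1,3);print(np.median(P,0))
P=cloud('scene',np.load('scene0.npy'))[180:184,282:290].reshape(-1,3);print(np.median(P,0))
loc('3')
"
```

```text
t 10.95 pos [ 0.5215 -0.1438  0.2467] yaw 68.35 q [-0.503  0.098  0.749  1.729 -0.07   1.337 -0.118]
F [ 1.02  0.01 -0.63] M [-0.068  0.016 -0.066] w 0.08653643069391409 g 0.0
linear [-0.0019 -0.0032  0.2451]
dr [ 0.0022 -0.0011  0.0039]
[ 0.50617552 -0.15567236  0.17831178]
[ 3.84279175e-01 -2.45423661e-01  2.88106236e-04]
scene knob 212 [ 0.5256 -0.1415  0.1748] [ 0.5011 -0.164   0.1602] [ 0.5444 -0.1234  0.1833]
  circ [ 0.5228 -0.1435] 0.0221 medz 0.17705665689105032
  yellow [(np.int64(281), np.int64(184)), (np.int64(279), np.int64(185)), (np.int64(280), np.int64(185)), (np.int64(281), np.int64(185)), (np.int64(282), np.int64(185)), (np.int64(283), np.int64(185)), (np.int64(284), np.int64(185)), (np.int64(282), np.int64(186)), (np.int64(283), np.int64(186)), (np.int64(284), np.int64(186))]
[ 0.5215 -0.155   0.1771] [[0.519, -0.159], [0.525, -0.162], [0.523, -0.16], [0.522, -0.157], [0.521, -0.155], [0.519, -0.153], [0.518, -0.15], [0.524, -0.153], [0.522, -0.151], [0.521, -0.149]]loc.py:7: RuntimeWarning: Mean of empty slice.
  Q=P[yy[k],xx[k]]; print(n,"knob",k.sum(),Q.mean(0).round(4),Q.min(0).round(4),Q.max(0).round(4))
  ret = um.true_divide(
Traceback (most recent call last):
  File "loc.py", line 7, in loc
    Q=P[yy[k],xx[k]]; print(n,"knob",k.sum(),Q.mean(0).round(4),Q.min(0).round(4),Q.max(0).round(4))
                                                                ~~~~~^^^
ValueError: zero-size array to reduction operation minimum which has no identity
```

View pics/z3.png

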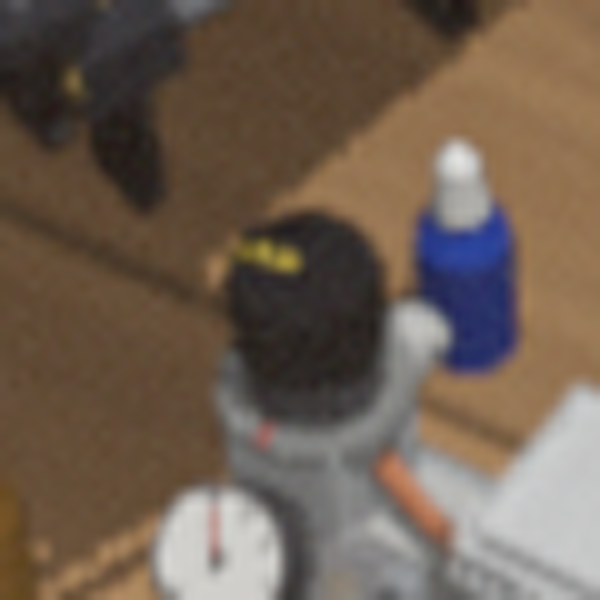

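The knob is up, with its line near crop (235,245)-(300,265), turned slightly clockwise from the start. I'll move aside so the top view can measure the angle.

```bash
python3 -c "
from go import *
go([.47,-.40,.30])"
```

```text
t 11.05 pos [ 0.5202 -0.1433  0.2441] yaw 68.36 q [-0.503  0.1    0.749  1.733 -0.07   1.336 -0.118]
F [-0.43 -0.78 -0.96] M [-0.078  0.09   0.021] w 0.08695546322771687 g 0.0
linear [-0.6426  0.12   -0.1399]
```

Call:
apply_moves --hand '[1,1,1,1,1]' --linear '[[-0.64,0.12,-0.14],[-0.64,0.12,-0.14],[-0.64,0.12,-0.14],[-0.64,0.12,-0.14],[-0.64,0.12,-0.14]]' --dr '[[0,0,0],[0,0,0],[0,0,0],[0,0,0],[0,0,0]]'

```text
time: 11.68
position: [0.4676, -0.4035, 0.2999]
tool_rot: [-0.0, 0.829, 0.559, -0.001]
contact_force: [-0.6, -0.5, 0.1]
width: 0.0872
grip_force: 0.0
```

```bash
cat > line.py <<'E'
from h import *
# fit line angle by matching a rendered yellow radial line in each view (position offset free)
from scipy.optimize import minimize
def yel(img,n):
    f=img.astype(float); y=np.minimum(f[...,0],f[...,1])-f[...,2]   # RGB
    u,v={"scene":(286,186),"top":(369,187)}[n]; s=np.s_[v-12:v+13,u-12:u+13]
    return np.clip(y[s]-30,0,None),u-12,v-12
def ang(img,n,z):
    w,u0,v0=yel(img,n); yy,xx=np.nonzero(w); W=w[yy,xx]
    k=np.hypot(xx-np.average(xx,weights=W),yy-np.average(yy,weights=W))<6; yy,xx,W=yy[k],xx[k],W[k]
    P=np.array([at_z(n,x+u0,y+v0,z)[:2] for x,y in zip(xx,yy)])
    m=np.average(P,axis=0,weights=W); C=np.cov((P-m).T,aweights=W); e,V=np.linalg.eigh(C); d=V[:,1]
    return m,np.degrees(np.arctan2(-d[1],d[0]))%180,np.sqrt(e)
E
python3 - <<'E'
from line import *
def im(f): return cv2.imread(f)[:,:,::-1]
print("s0",ang(im("pics/scene0.png"),"scene",.172)); print("t0",ang(im("pics/top0.png"),"top",.172))
for n in("scene","top"):
    A=np.mean([viewer.camera(n)[0].astype(float) for _ in range(4)],0)
    p,d=viewer.camera(n); np.save(n+"4.npy",d); cv2.imwrite(f"pics/{n}4.png",A[:,:,::-1])
    print(n,ang(A,n,.1775))
a=cv2.imread("pics/scene4.png")[170:220,260:310]; b=cv2.imread("pics/top4.png")[170:205,350:385]
cv2.imwrite("pics/z4.png",np.hstack([cv2.resize(a,(400,400),interpolation=cv2.INTER_CUBIC),cv2.resize(b,(400,400),interpolation=cv2.INTER_CUBIC)]))
E
```

```text
s0 (array([ 0.51637721, -0.15973993]), np.float64(157.68710690351077), array([0.00597098, 0.01219046]))
t0 (array([ 0.52763497, -0.17062164]), np.float64(59.00730113203481), array([0.00731341, 0.01020628]))
scene (array([ 0.5184491 , -0.15997928]), np.float64(150.13672862148954), array([0.00604309, 0.00963386]))
top (array([ 0.52734621, -0.17042794]), np.float64(60.3247796803291), array([0.00773907, 0.01015955]))[ WARN:0@7.093] global loadsave.cpp:1063 imwrite_ Unsupported depth image for selected encoder is fallbacked to CV_8U.
```

View pics/z4.png

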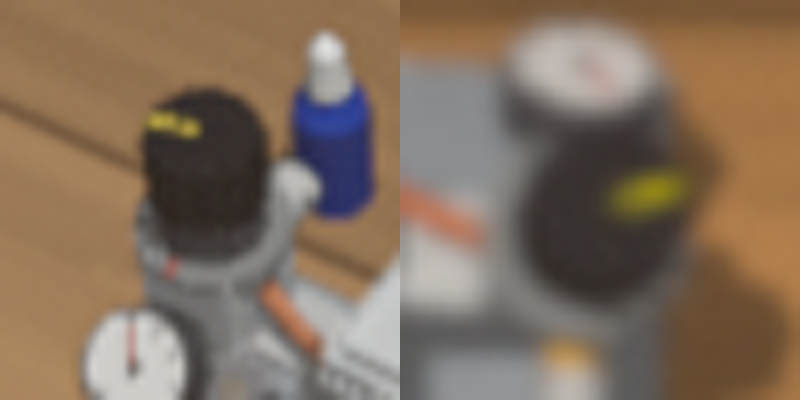

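```bash
cat > line.py <<'E'
from h import *
C0={"scene":(282,187),"top":(371.5,187)}
def ang(f,n,z,axis=None):
    f=f.astype(float); r,g,b=f[...,0],f[...,1],f[...,2]
    w=np.clip((g-b)-2*np.clip(r-g,0,None)-12,0,None)
    yy,xx=np.nonzero(w); k=np.hypot(xx-C0[n][0],yy-C0[n][1])<6.5; yy,xx=yy[k],xx[k]; W=w[yy,xx]
    P=np.array([at_z(n,x,y,z)[:2] for x,y in zip(xx,yy)])
    m=np.average(P,axis=0,weights=W); C=np.cov((P-m).T,aweights=W); e,V=np.linalg.eigh(C); d=V[:,1]
    return "centroid",m.round(4),"px",np.round([np.average(xx,weights=W),np.average(yy,weights=W)],2),"ang",(np.degrees(np.arctan2(-d[1],d[0]))%180).round(1),"sd",np.sqrt(e).round(4),len(W)
def disc(n,z,cz):
    # knob silhouette centre: dark pixels, report blob centroid at top
    pass
E
python3 - <<'E'
from line import *
im=lambda f: cv2.imread(f)[:,:,::-1]
for f,n,z in(("scene0","scene",.172),("scene3","scene",.178),("scene4","scene",.178),("top0","top",.172),("top4","top",.178)):
    print(f,*ang(im(f"pics/{f}.png"),n,z))
# knob top points by depth (above z threshold) in both states
for f,n,z in(("scene0","scene",.172),("scene4","scene",.178),("top0","top",.172),("top4","top",.178)):
    P=cloud(n,np.load(f+".npy")).reshape(-1,3); k=(P[:,2]>z-.006)&(P[:,2]<z+.008)&(np.hypot(P[:,0]-.521,P[:,1]+.145)<.027)
    c,r=cv2.minEnclosingCircle(P[k][:,:2].astype(np.float32)); print(f,k.sum(),P[k].mean(0).round(4),np.round(c,4),round(r,4))
E
```

```text
scene0 centroid [ 0.5231 -0.1566] px [281.22 186.6 ] ang 65.5 sd [0.0018 0.0038] 12
scene3 centroid [ 0.5221 -0.1549] px [281.77 185.14] ang 83.0 sd [0.0019 0.0045] 14
scene4 centroid [ 0.5226 -0.1567] px [281.11 185.01] ang 79.3 sd [0.0018 0.0053] 14
top0 centroid [ 0.5231 -0.1567] px [371.39 186.71] ang 72.9 sd [0.0022 0.0052] 24
top4 centroid [ 0.523  -0.1561] px [371.43 186.39] ang 72.8 sd [0.0023 0.0043] 22
scene0 154 [ 0.5238 -0.1432  0.1711] [ 0.5222 -0.1431] 0.022
scene4 158 [ 0.523  -0.1431  0.1778] [ 0.5219 -0.1435] 0.0217
top0 157 [ 0.52   -0.1467  0.1703] [ 0.5206 -0.1472] 0.0211
top4 159 [ 0.5197 -0.1467  0.1768] [ 0.5195 -0.1471] 0.0209
```

The top view reads 73° world and the scene view 79°, less about 2° of compressor yaw. That is click 3 with its neighbours 24° off. Now I shut the fingers and press on the top centre, axis ≈ (0.5196, -0.1465).

```bash
python3 -c "
from go import *
go([.5196,-.1465,.20])"
```

```text
t 12.175 pos [ 0.4711 -0.3981  0.3005] yaw 68.44 q [-0.073  0.316  0.914  1.462 -0.25   1.485  0.462]
F [ 1.24 -0.04  0.58] M [-0.075  0.117 -0.01 ] w 0.0869276901102617 g 0.0
linear [ 0.6295 -0.1183  0.2516]
```

Call:
apply_moves --hand '[-1,-1,-1,-1,-1]' --linear '[[0.63,-0.118,0.15],[0.63,-0.118,0.15],[0.63,-0.118,0.15],[0.63,-0.118,0.2],[0.63,-0.118,0.24]]' --dr '[[0,0,0],[0,0,0],[0,0,0],[0,0,0],[0,0,0]]' --newtons 5

```text
time: 12.8
position: [0.5205, -0.1424, 0.2038]
tool_rot: [-0.001, 0.825, 0.564, 0.001]
contact_force: [1.0, -0.1, -0.2]
width: 0.0449
grip_force: 0.0
```

Call:
apply_moves --hand '[-1,-1,-1]' --linear '[[0,0,0],[0,0,0],[0,0,0]]' --dr '[[0,0,0],[0,0,0],[0,0,0]]'

```text
time: 13.18
position: [0.5198, -0.1494, 0.2058]
tool_rot: [0.001, 0.828, 0.561, 0.001]
contact_force: [0.1, 0.4, 0.4]
width: 0.0148
grip_force: 0.0
```

```bash
python3 -c "
from go import *
go([.5196,-.1465,.180])"
```

```text
t 13.175 pos [ 0.5198 -0.1494  0.2058] yaw 68.2 q [-0.53   0.136  0.804  1.789 -0.103  1.257 -0.08 ]
F [0.11 0.38 0.43] M [-0.13   0.106 -0.036] w 0.014776080530268522 g 0.0
linear [ 0.0066 -0.0033  0.0644]
```

Call:
apply_moves --hand '[-1,-1,-1,-1,-1]' --linear '[[0,0,0],[0,0,0.02],[0,0,0.04],[0,0,0.05],[0,0,0.05]]' --dr '[[0,0,0],[0,0,0],[0,0,0],[0,0,0],[0,0,0]]'

```text
time: 13.8
position: [0.5193, -0.1476, 0.1841]
tool_rot: [-0.0, 0.827, 0.562, -0.0]
contact_force: [0.1, -0.6, -0.3]
width: 0.0005
grip_force: 0.0
```

```bash
python3 -c "
from go import *
go([.5196,-.1465,.178])"
```

```text
t 13.8 pos [ 0.5193 -0.1476  0.1841] yaw 68.34 q [-0.524  0.158  0.8    1.818 -0.12   1.217 -0.066]
F [ 0.13 -0.57 -0.28] M [-0.13   0.077  0.028] w 0.00047928642267170714 g 0.0
linear [ 0.0028 -0.0003  0.0152]
```

Centred within about 1 mm. I'll press down in small steps.

Call:
apply_moves --hand '[-1,-1,-1,-1,-1]' --linear '[[0.0025,0,0.006],[0.0025,0,0.012],[0.0025,0,0.016],[0.0025,0,0.019],[0.0025,0,0.019]]' --dr '[[0,0,0],[0,0,0],[0,0,0],[0,0,0],[0,0,0]]'

```text
time: 14.42
position: [0.5201, -0.1467, 0.1773]
tool_rot: [0.0, 0.827, 0.562, 0.0]
contact_force: [-0.3, 0.1, 5.0]
width: 0.0004
grip_force: 2.1
```

```bash
python3 -c "
from go import *
go([.5196,-.1465,.173])"
```

```text
t 14.425 pos [ 0.5201 -0.1467  0.1773] yaw 68.34 q [-0.522  0.165  0.799  1.826 -0.127  1.202 -0.062]
F [-0.27  0.12  4.99] M [ 0.047  0.319 -0.017] w 0.0004122571307691642 g 2.0646960876183584
linear [ 0.0001 -0.0013  0.0107]
```

Call:
apply_moves --hand '[-1,-1,-1,-1]' --linear '[[0,-0.001,0.0015],[0,-0.001,0.003],[0,-0.001,0.005],[0,-0.001,0.005]]' --dr '[[0,0,0],[0,0,0],[0,0,0],[0,0,0]]'

```text
time: 14.92
position: [0.5192, -0.1465, 0.1746]
tool_rot: [-0.0, 0.827, 0.562, -0.0]
contact_force: [-0.1, -0.1, -0.9]
width: 0.0006
grip_force: 0.0
```

Call:
apply_moves --hand '[-1,-1,-1,-1]' --linear '[[0,0,0.003],[0,0,0.006],[0,0,0.008],[0,0,0.008]]' --dr '[[0,0,0],[0,0,0],[0,0,0],[0,0,0]]'

```text
time: 15.42
position: [0.5196, -0.1466, 0.1717]
tool_rot: [0.0, 0.827, 0.562, -0.0]
contact_force: [0.0, -0.1, 0.1]
width: 0.0006
grip_force: 0.1
```

Call:
apply_moves --hand '[-1,-1,-1]' --linear '[[0,0,0.0015],[0,0,0.003],[0,0,0.003]]' --dr '[[0,0,0],[0,0,0],[0,0,0]]'

```text
time: 15.8
position: [0.5198, -0.1466, 0.1712]
tool_rot: [0.0, 0.827, 0.562, 0.0]
contact_force: [-2.6, 0.1, 7.8]
width: 0.0006
grip_force: 3.9
```

It is seated at z ≈ 0.171 with 8 N. I'll retreat and check.

Call:
apply_moves --hand '[-1,-1,-1,-1,-1]' --linear '[[0,0,-0.02],[0,0,-0.12],[0,0,-0.3],[-0.3,0,-0.3],[-0.5,0.1,-0.3]]' --dr '[[0,0,0],[0,0,0],[0,0,0],[0,0,0],[0,0,0]]'

```text
time: 16.42
position: [0.4904, -0.2676, 0.2897]
tool_rot: [0.001, 0.827, 0.563, 0.002]
contact_force: [1.3, -0.5, -0.5]
width: 0.0002
grip_force: 0.0
```

Call:
apply_moves --hand '[-1,-1,-1,-1,-1]' --linear '[[-0.3,0.1,0],[-0.3,0.1,0],[-0.3,0.1,0],[-0.3,0.1,0],[-0.3,0.1,0]]' --dr '[[0,0,0],[0,0,0],[0,0,0],[0,0,0],[0,0,0]]'

```text
time: 17.05
position: [0.4846, -0.3912, 0.2882]
tool_rot: [-0.0, 0.827, 0.563, 0.001]
contact_force: [0.1, 0.1, -0.2]
width: 0.0005
grip_force: 0.0
```

```bash
python3 - <<'E'
from line import *
s=arm.observe(); print(s["time"],s["position"],s["contact_force"])
for n in("scene","top"):
    A=np.mean([viewer.camera(n)[0].astype(float) for _ in range(4)],0); d=viewer.camera(n)[1]
    cv2.imwrite(f"pics/{n}5.png",A[:,:,::-1].round().astype(np.uint8)); print(n,*ang(A,n,.172))
    P=cloud(n,d).reshape(-1,3); k=(P[:,2]>.165)&(P[:,2]<.185)&(np.hypot(P[:,0]-.521,P[:,1]+.145)<.02); print(np.median(P[k],0))
E
```

```text
17.05 [ 0.48455462 -0.39122072  0.28816435] [ 0.10485779  0.14773173 -0.24649613]
scene centroid [ 0.5231 -0.1566] px [281.21 186.6 ] ang 65.9 sd [0.0019 0.0038] 13
[ 0.52248293 -0.14449328  0.17137715]
top centroid [ 0.5229 -0.1565] px [371.32 186.75] ang 74.1 sd [0.0022 0.0052] 25
[ 0.51985559 -0.14451497  0.1698835 ]
```

View pics/scene5.png

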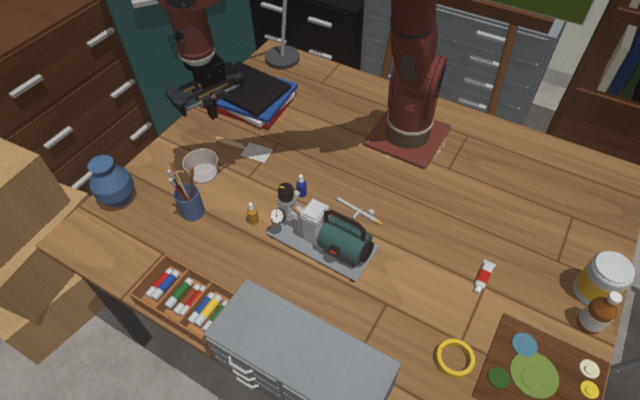

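The knob is down at 0.171 m, with its line where the first picture (also click 3, locked) had it. The other objects are unmoved and the arm is clear, so I'll hand in.

```bash
python3 -c "
from plant import arm
print(arm.hand_in())"
```

```text
the job is handed in; nothing more can be done
None
```

I unlocked the knob, turned it back anticlockwise to its stop, then clockwise to click 3, and pushed it down until it seated; the last camera check shows it down at click 3 with nothing else moved, and the job is handed in at about 17.5 s.

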